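# Lock the mug stand's hook arm on the flat of its post

## Task

The hook arm of the mug stand is loose on its post. Swing the arm round until the set screw with the red clamp lever faces the flat side of the post, then press the red lever down until the screw is firmly tight on the flat (10 to 15 N on the lever's ball; more would overtighten it) and let go. Leave the mug, the jam jar and the salt shaker where they are.

Things in the scene. Friction and masses are not known exactly. Their poses are not given: they have to be found in the camera images.
- post: fixed upright steel post of the mug stand, 28 mm thick, 165 mm long, one flat 18 mm wide and 3.3 mm deep along its whole length. Origin: centre of its foot, 25 mm above the worktop; top 190 mm above the worktop. z up; x points out of the flat (the way it faces). The post stands up to 3 mm off the collar's axis, so where the screw meets the flat must be felt.
- collar: black ring, 52 mm across, 30 mm high, turning stiffly (0.3 N m) about the post; origin on its turning axis at mid-height, 140 mm above the worktop. x points out along the set screw, z up; the hook arm runs out along -x. It faces the flat when its x points like the post's x. It starts 0.5 to 1.7 rad counter-clockwise (from above) of that and stays where it is left.
- hook_end (a point): grasp point on the upturned end of the hook arm: an upright round steel pin, 10 to 11 mm thick, 75 mm from the collar's axis. The level arm (10 mm thick) lies 35 mm below this point, the pin's top 15 mm above it. Axes as the collar's.
- screw_head (a point): the clamp lever's pivot: centre of its hub on the set screw, 48 mm out from the collar's axis along the collar's x, at mid-height. Axes as the collar's.
- lever_knob (a point): centre of the red ball (20 mm thick) on the clamp lever's end, 60 mm from the pivot. The lever swings in the plane square to the screw; its ball goes over and down towards the collar's +y side.
- lever (a joint): clamp lever angle, rad. At 0 it points 50 degrees above level towards the collar's +y; it grows as the ball is pressed down (level at 0.87). It takes 4 to 10 N and stays where left. Off the flat it jams early (0.1 to 0.85); on the flat the screw meets the post somewhere from 0.45 to 1.25, then the force rises by 2 to 4 N per 0.1 rad; let go, it springs back up to 0.4 but stays tight.
- set_screw: steel set screw in the collar, driven in along the collar's -x by the lever; its flat tip, 15 mm wide, is hidden in the bore. Press the ball straight down: more than about 6 N sideways on it turns the collar off the flat.
- mug_mid (a point): yellow mug, 92 mm high, standing by; point 45 mm above its foot. Leave alone.
- jar_mid (a point): jam jar with red lid, 86 mm high, standing by; point 45 mm above its foot. Leave alone.
- salt_mid (a point): small salt shaker, 44 x 44 x 90 mm, standing by; point 45 mm above its foot. Leave alone.
Things that resemble listed ones, but are neither listed nor needed, are in the scene too. What is shaped like the part that bears collar but blue is not meant.

How it is judged (in metres and radians):
On the way, in this order (a step that is already met when the one before it is completed fails the run):
1. the arm is swung round until the set screw faces the flat (within 14 degrees) (angle between the x axis of collar and the x axis of post, either way round below 0.25 rad and x of screw_head in the frame of post above 0.03 m), for 0.1 s.
2. the set screw is tightened onto the flat (about 9 N or more on the lever's ball) (contact force between set_screw and post above 35 N and x of screw_head in the frame of post above 0.03 m), for 0.1 s.
At the end, for the whole second after the job is handed in: the set screw faces the flat of the post within 5 degrees, the lever is past 0.35 rad, and the screw stays tight on the post (more than 15 N left at its tip, which 10 N on the lever's ball gives), with the robot off the stand (angle between the x axis of collar and the x axis of post, either way round below 0.087 rad and x of screw_head in the frame of post above 0.03 m and contact force between set_screw and post above 15 N and value of joint lever above 0.35 rad and contact force between each of the arm, the fingers and anything else below 0.5 N); the robot touches nothing.
It fails at once if the screw is overtightened (more than 110 N at its tip, which takes about 18 N on the lever's ball) (contact force between set_screw and post above 110 N).
It fails at once if the mug, jam jar or salt shaker moved by more than 2 cm (distance of any of mug_mid, jar_mid, salt_mid from where it was at the start of the episode above 0.02 m).
It also fails if it takes over 69 s, if anything falls off the work surface, if the arm or the gripper's body presses on something with over 40 N, if the wrist force passes 120 N, or if a joint passes its speed limit or range.

## Robot

A 6-joint arm with a two-finger parallel gripper is mounted at the origin on a cart in front of the work surface, level with it; the furniture and walls round the work are solid. World frame = base frame: x ahead of the robot, y to its left, z up, the work surface at z = 0. Lengths are in mm, angles in rad, forces in N, time in s.
With the tool pointing down it reaches from about 225 to 875 mm from the base axis. Payload 3.4 kg.
Tool frame: the origin (TCP) lies on the front face of the gripper's body, between the roots of the fingers; the fingertips stand 73 mm ahead of it and the grasp point (between the pads) lies 54 mm ahead of it; z points along the fingers, y is the line along which they close (so a half turn about z gives the same grasp; the last joint's range is limited). The gripper opens to 85 mm and grips with 20 to 120 N. Pads are 22 mm wide; open, the fingers measure 114 mm over their backs; the gripper's body (76 mm by 85 mm) begins 54 mm behind the grasp point. The pads swing forward as they close: fully open they stand 13 mm farther back than shut.
Start: joints at [-1.371, 0.276, 1.505, -0, 1.361, -0.121], TCP at [181.31, -545.694, 303.928] pointing down, gripper open.
Joint ranges: [-2.89, 2.89], [-0.75, 2.08], [0.22, 2.7], [-1.18, 4.32], [0.11, 2.71], [-2.7, 2.7]. Speed limits (rad/s): [2.57, 2.57, 3.14, 3.14, 3.14, 3.14].

## Interface

Orientations are given as a unit quaternion [w, x, y, z].
In Python, from bench import robot gives the robot as it stands.
- The arm moves only by the tool send_rows, never from a script. Its argument "moves" is a list of rows, each a list of 3 entries, a list of its own where there are three numbers: the gripper command: -1 is fully open, 1 is shut, values between are in proportion, then the shift along the tool's x, y, z scaled (see below), then the turn, a rotation vector about the tool's x, y, z scaled (see below). A call has 1 to 8 rows; each row is the pose to reach, as a shift and turn from the pose commanded when the call began, along the tool's axes at that moment; what a row does not reach only later rows make up. The controller multiplies each number of a shift by 30 cm and each number of a turn by pi/2 rad. A row lasts 1/8 s, in which the tool goes at most 62.5 mm and 10.7 degrees, less where a joint would pass 70% of its speed; a pose out of reach is approached as far as the arm can. A call with a number of a shift or a turn outside -1 to 1 is refused whole. A call with a gripper value outside its range is refused whole. The fingers move at their own pace and stop on an object; "newtons" is the grip in N (left out, the last holds). Time passes only in rows, so rows that repeat a pose let the fingers close. It gives the time, the measured TCP pose, the force, the opening and the grip force at its end, in the units of the state.
- robot.read_state(): the state, without advancing time (a new reading comes with each control period).
- robot.get_image(name): name is "scene" or "top"; returns the picture (420x560x3 uint8, blue, green, red); there is no depth.
- robot.camera_model(name): a dict with "K" (3x3 intrinsics, pixels), "R" (3x3) and "t" (3): a world point X has camera coordinates R X + t. Camera axes: x right, y down, z forward; pixel columns grow to the right and rows downward; lengths in mm; the calibration is good to about 2 mm. A picture is of the moment at which its call begins. camera_model takes no time and is no camera call.
- robot.sign_off(): hands the job in; it is judged then, once.
Trained networks look in the newest picture that a camera, given by its name, has taken for a name from the list of things; names that differ only in an ending like _2 or _b are one class to them, and where a whole thing is asked for, a point or a joint stands for the part that bears it (a point fixed in the world has none). Each returns a list of dicts, best first, with "confidence" (0 to 1); they miss things now and then, are a little off and sometimes report something else, mostly with a low value. They report only what shows in the picture. A call takes as long as a camera call. They do not tell look-alikes from the thing itself.
- robot.look_for(name, camera): "box" ([left, top, right, bottom] in pixels, round what is visible of it).
- robot.trace(name, camera): "pixels" (420x560 bool, what is visible of it) and "box" ([left, top, right, bottom] in pixels, round what is visible of it).
- robot.tip_of(name, camera): "location" ([column, row] in pixels: a listed point, or the origin of a listed thing).
The state is a dict: "time": time; "q": joint angles; "dq": joint speeds; "effort": joint torques, N m; "position": TCP position; "orientation": TCP orientation; "contact_force": force on the tool from outside, world axes, zero at the start; "ft_torque": the same for the moment, N m; "gripper_width": opening from 0.0 (shut) to 1.0 (fully open); "grasp_force": force on a finger pad.
Only numpy, scipy, OpenCV 4.12 (cv2) and the standard library are available. Lean on these libraries where they do the work, as an engineer would, in place of code of your own. Each camera call takes 0.05 s, during which the arm holds its last target. There are 200 camera calls.

## Working session

There is one attempt and no reset: what is moved stays moved. The work goes in short steps, Python scripts to look and compute and a tool call to move; the robot and the scene stay as the last step left them, time stands still between calls to the robot, and variables do not carry over. Pictures are saved under pics/ and viewed, at most 10 in all, crops included, and the job is handed in when it is done.

Besides the shell and the picture viewer there is one more tool, called after ">>>" by a JSON object that holds its "op" and its "data". send_rows: Moves the arm, as the interface text tells. Its arguments: {"type":"object","properties":{"moves":{"type":"array"},"newtons":{"type":"number"}},"required":["moves"]}

```bash
ls; mkdir -p pics
python3 - <<'E'
from bench import robot
import cv2
for c in ("scene","top"):
    cv2.imwrite(f"pics/{c}0.png",robot.get_image(c))
    m=robot.camera_model(c); print(c,m)
    for n in ("post","collar","hook_end","screw_head","lever_knob","mug_mid","jar_mid","salt_mid"):
        print(n,[(round(d["confidence"],2),[round(float(v)) for v in d["location"]]) for d in robot.tip_of(n,c)])
s=robot.read_state(); print(s)
E
```

```text
pics
scene {'K': array([[455.6294801 ,   0.        , 273.42138973],
       [  0.        , 455.6294801 , 205.90146529],
       [  0.        ,   0.        ,   1.        ]]), 'R': array([[-0.45809771, -0.88874002,  0.01696057],
       [-0.49925632,  0.24145956, -0.83213004],
       [ 0.73545198, -0.38966454, -0.55432115]]), 't': array([251.80250699, 373.32493952, 673.77294084])}
post [(0.94, [244, 252])]
collar [(0.98, [249, 206]), (0.95, [156, 189]), (0.57, [334, 249]), (0.56, [320, 184])]
hook_end [(0.86, [324, 211]), (0.83, [207, 191]), (0.71, [140, 164])]
screw_head [(0.79, [343, 264]), (0.78, [169, 198]), (0.77, [266, 205]), (0.77, [328, 192])]
lever_knob [(0.7, [344, 174]), (0.69, [182, 175]), (0.57, [265, 179]), (0.51, [364, 243])]
mug_mid []
jar_mid []
salt_mid []
top {'K': array([[467.29799785,   0.        , 281.97165656],
       [  0.        , 467.29799785, 219.39434413],
       [  0.        ,   0.        ,   1.        ]]), 'R': array([[ 0.00579748, -0.99972841, -0.02257199],
       [-0.98788578, -0.00222543, -0.15516678],
       [ 0.15507441,  0.02319812, -0.98763038]]), 't':
[... 534 characters left out ...]
time': 0.9, 'q': array([-1.37100283e+00,  2.75886330e-01,  1.50490028e+00, -7.08556165e-06,
        1.36069926e+00, -1.20999421e-01]), 'dq': array([ 0.00138196,  0.00098368,  0.00095912,  0.00096257, -0.00083101,
        0.00015291]), 'effort': array([ 1.59227970e-03, -4.16638184e+01, -2.46097344e+01,  9.14879479e-05,
        8.15347704e-06, -2.92156017e-05]), 'position': array([ 181.30650767, -545.69242163,  303.93570331]), 'orientation': array([ 5.34883658e-05,  9.87163923e-01,  1.59710319e-01, -1.35923351e-06]), 'contact_force': array([-0.0181155 , -0.35922509, -0.84552511]), 'ft_torque': array([0.0487818 , 0.03529062, 0.02113762]), 'grasp_force': 0.0, 'gripper_width': 0.9996428261462115}
```

Run:
```python
import cv2
a=cv2.imread("pics/scene0.png")[120:330,90:410]; cv2.imwrite("pics/s0c.png",cv2.resize(a,None,fx=2.5,fy=2.5,interpolation=2))
a=cv2.imread("pics/top0.png")[80:350,150:410]; cv2.imwrite("pics/t0c.png",cv2.resize(a,None,fx=2.2,fy=2.2,interpolation=2))
```

```text
(no output)
```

View pics/s0c.png

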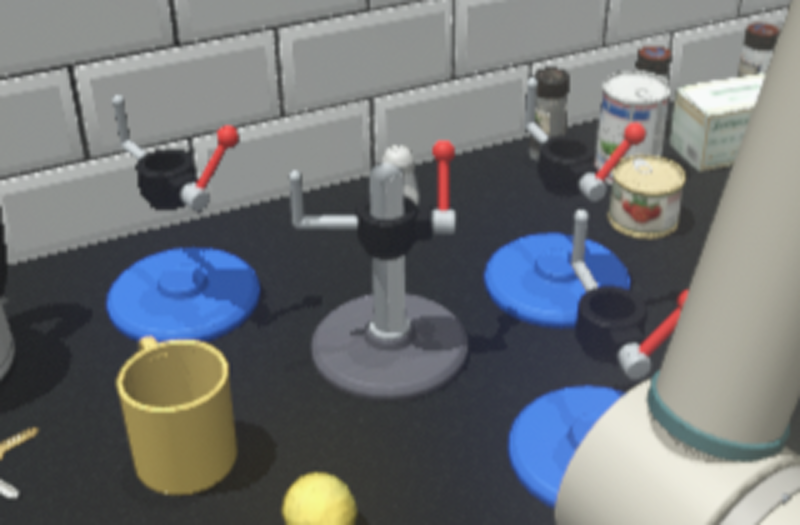

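View pics/t0c.png

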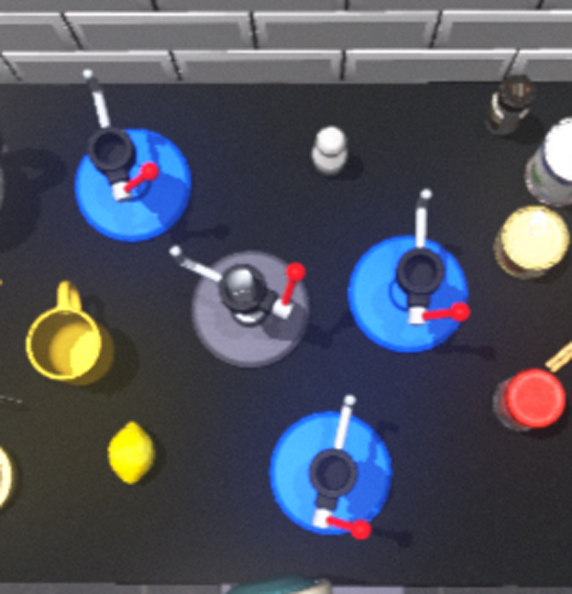

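Both pictures show the real stand on the grey foot: collar at scene (249,206) and top (261,211), pin top at scene (208,190) and top (230,194), screw hub at scene (267,208) and top (279,220), knob at scene (267,180) and top (284,203). The other three, on blue feet, are look-alikes. Next I triangulate these points and zoom in on the post to find the flat.

```bash
cat > h.py <<'E'
from bench import robot
import cv2, numpy as np
def P(c):
    m=robot.camera_model(c); return m["K"]@np.c_[m["R"],m["t"]]
def tri(s,t):
    X=cv2.triangulatePoints(P("scene"),P("top"),np.float64(s).reshape(2,1),np.float64(t).reshape(2,1))[:,0]; return X[:3]/X[3]
def proj(c,X):
    p=P(c)@np.r_[X,1]; return p[:2]/p[2]
def at_z(c,uv,z):
    m=robot.camera_model(c); d=m["R"].T@np.linalg.inv(m["K"])@np.r_[uv,1]; o=-m["R"].T@m["t"]; return o+d*(z-o[2])/d[2]
E
python3 - <<'E'
from h import *
pts={"collar":((249,206),(262,212)),"hook_end":((207,191),(234,193)),"screw":((267,207),(279,219)),"knob":((266,180),(285,202))}
for n,(s,t) in pts.items():
    print(n,tri(s,t).round(), "topray",at_z("top",t,{"hook_end":166}.get(n,140)).round())
print("jar",at_z("top",(150+533/2.2,80+397/2.2),86),"mug",at_z("top",(183,230),45),"salt",at_z("top",(300,145),45))
print("cam",-robot.camera_model("scene")["R"].T@robot.camera_model("scene")["t"])
for c in [(156,189),(334,249),(320,184)]: pass
for n,t in {"c1":(340,202),"c2":(300,294),"c3":(203,146)}.items(): print(n,at_z("top",t,140).round())
a=cv2.imread("pics/scene0.png")[180:265,215:285]; b=cv2.resize(a,None,fx=7,fy=7,interpolation=2)
b=cv2.convertScaleAbs(b,alpha=1.3,beta=10); cv2.imwrite("pics/post.png",b)
g=cv2.cvtColor(cv2.imread("pics/scene0.png"),6)
for r in (224,228,232,236,240,244): print(r,g[r,234:258])
E
```

```text
collar [539.  69. 146.] topray [541.  71. 140.]
hook_end [581. 138. 177.] topray [581. 136. 166.]
screw [524.  31. 140.] topray [524.  31. 140.]
knob [557.  17. 186.] topray [565.  17. 140.]
jar [ 430.74592026 -244.84435246   86.        ] mug [509.69557789 280.82395625  45.        ] salt [736.72341093 -20.63576282  45.        ]
cam [-193.79265312  396.18951301  679.87077168]
c1 [ 565. -114.  140.]
c2 [349. -19. 140.]
c3 [704. 217. 140.]
224 [ 55  55  56  55  62  89  95  94  91  91  94 105 107 111 114 125 125 110
  65  56  56  55  56  55]
228 [ 55  55  53  55  65  93  98 102 106 109 113 125 128 127 128 129 125 109
  64  55  55  55  55  56]
232 [ 54  55  56  55  67 102 118 113 106 107 109 125 127 127 127 128 126 116
  67  56  56  55  55  54]
236 [ 54  54  55  55  65  97 118 120 118 114 109 124 127 127 127 128 128 120
  71  60  57  56  55  55]
240 [121 122 124 122 123 119 120 120 119 118 116 130 128 127 127 128 128 129
 122 120 120 120 120 120]
244 [122 122 122 122 120 107 119 120 120 117 114 121 126 126 127 127 127 120
 111 119 121 120 119 120]
```

View pics/post.png

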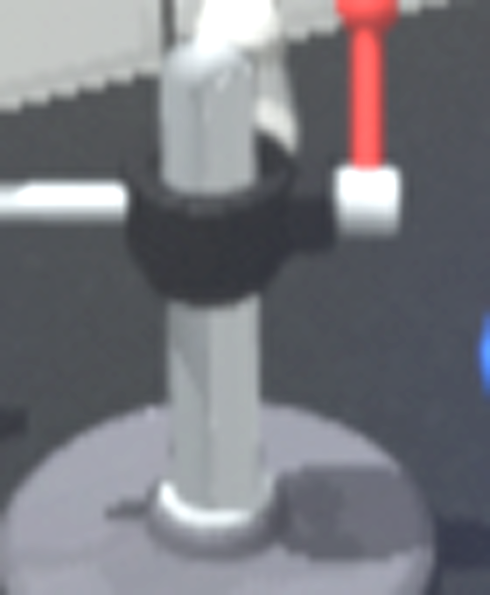

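The flat is the evenly lit right half of the post in the scene image, which puts its normal near 190°. The collar is at about -118°, so it needs a clockwise swing of about 0.9 rad. I'll refine both with sub-pixel edges.

Run:
```python
from h import *
g=np.mean([cv2.cvtColor(robot.get_image("scene"),6).astype(float) for _ in range(3)],0)
g=cv2.imread("pics/scene0.png",0).astype(float)*.25+g*.75
print(g[192:204:2,232:258].round().astype(int))
cam=-robot.camera_model("scene")["R"].T@robot.camera_model("scene")["t"]
# predict edge columns for flat angle, given post centre fit by left/right silhouettes
def sil(cx,cy,phi,z):
    a=np.linspace(0,2*np.pi,721); p=np.c_[14*np.cos(a),14*np.sin(a)]
    n=np.array([np.cos(phi),np.sin(phi)]); d=p@n; p=p-np.maximum(d-10.7,0)[:,None]*n
    u=[proj("scene",np.r_[cx+q[0],cy+q[1],z])[0] for q in p]
    t=np.array([-n[1],n[0]]); e=[proj("scene",np.r_[np.array([cx,cy])+10.7*n+s*9*t,z])[0] for s in (-1,1)]
    return min(u),max(u),e
for z in (70,175):
  for deg in (170,180,190,200,210):
    l,r,e=sil(541,71,np.radians(deg),z); print(z,proj("scene",[541,71,z]).round(1),deg,round(l,1),round(r,1),np.round(e,1),"frac",np.round((np.array(e)-l)/(r-l),3))
def cross(row,lo,hi):  # largest |gradient| subpixel
    d=np.abs(np.diff(row[lo:hi])); i=d.argmax(); w=d[max(i-1,0):i+2]; return lo+.5+max(i-1,0)+(w*np.arange(len(w))).sum()/w.sum()
for r in (194,196,198,200,224,226,228,230,232,234,236):
    L=cross(g[r],234,242);S=cross(g[r],242,248);Rr=cross(g[r],248,256); print(r,round(L,2),round(S,2),round(Rr,2),"frac",round((S-L)/(Rr-L),3))
```

```text
[[ 66  66  59  58  59  76 122 128 128 127 121 120 124 128 140 130 128 128
  126 121 135 134 130 117  84  60]
 [ 58  59  59  58  59  76 122 127 127 125 118 116 127 128 128 128 128 129
  128 134 156 154 140 128  98  66]
 [ 58  59  59  58  59  76 120 127 128 126 122 116 131 128 128 128 128 130
  130 144 169 170 165 156 127  80]
 [ 57  57  57  57  57  69 108 125 126 126 121 117 123 128 128 128 128 129
  124 104 115 136 152 162 149  98]
 [ 57  56  56  55  55  66 104 125 126 126 121 118 123 127 128 128 128 129
  121  77  48  48  68 106 128  91]
 [ 54  56  55  54  50  56 101 124 126 125 121 118 123 127 128 127 128 129
  122  82  42  41  43  46  58  58]]
70 [247.2 234.1] 170 240.8 253.5 [244.4 252.4] frac [0.283 0.91 ]
70 [247.2 234.1] 180 240.8 253.5 [245.4 252.9] frac [0.365 0.953]
70 [247.2 234.1] 190 240.8 253.5 [246.5 253.3] frac [0.452 0.983]
70 [247.2 234.1] 200 240.8 253.5 [247.7 253.5] frac [0.54  0.998]Traceback (most recent call last):
  File "<stdin>", line 15, in <module>
  File "<stdin>", line 10, in sil
  File "h.py", line 8, in proj
    p=P(c)@np.r_[X,1]; return p[:2]/p[2]
      ~^^^
  File "h.py", line 4, in P
    m=robot.camera_model(c); return m["K"]@np.c_[m["R"],m["t"]]
ValueError: time passes only in moves, steps and waits
```

```bash
python3 - <<'E'
from bench import robot
import pickle; pickle.dump({c:robot.camera_model(c) for c in("scene","top")},open("cam.pkl","wb"))
E
sed -i 's/^import cv2.*/import cv2, numpy as np, pickle\nfrom scipy.spatial.transform import Rotation as Rot\nC=pickle.load(open("cam.pkl","rb"))/; s/robot.camera_model(c)/C[c]/g' h.py
cat >> h.py <<'E'
def go(p,yaw=None,grasp=54):
    """shift/turn numbers to put the grasp point (tool down) at p, tool x at yaw deg"""
    s=robot.read_state(); R=Rot.from_quat(np.roll(s["orientation"],-1)).as_matrix()
    tgt=np.array(p,float)+[0,0,grasp]; sh=R.T@(tgt-s["position"])/300
    T=R if yaw is None else np.c_[[np.cos(np.radians(yaw)),np.sin(np.radians(yaw)),0],[np.sin(np.radians(yaw)),-np.cos(np.radians(yaw)),0],[0,0,-1]]
    tu=Rot.from_matrix(R.T@T).as_rotvec()/(np.pi/2)
    print("shift",sh.round(4),"turn",tu.round(4),"t",s["time"])
E
python3 - <<'E'
from h import *
g=cv2.imread("pics/top0.png"); h=cv2.cvtColor(g,6)
print(h[188:200,224:242]); s=cv2.imread("pics/scene0.png",0); print(s[184:214,203:214])
print("pin top",tri((208,190),(230,194.5)),at_z("top",(230,194.5),190),at_z("scene",(208,190),190))
for p in [(580,138,190),(580,138,145),(578,134,190)]: print(proj("top",p),proj("scene",p))
go((579,137,230),60)
E
```

```text
[[ 50  52  54  48  42  40  41  44  40  40  40  43  46  51  49  51  49  50]
 [ 53  52  53  52  46  41  40  41  42  41  41  46  51  51  52  49  51  48]
 [ 53  52  54  49  48  47  49  41  49  50  50  51  53  53  51  49  51  50]
 [ 56  58  54  55  72  97  96  70  54  53  51  51  49  50  50  54  49  53]
 [ 56  51  53  84 147 204 197 128  64  51  52  52  51  50  52  54  52  49]
 [ 51  52  67 150 227 243 234 173  91  58  52  52  55  53  56  51  50  52]
 [ 51  54  71 169 233 246 236 180 103  56  52  54  54  54  51  52  48  50]
 [ 53  51  59 108 180 215 199 143  85  59  54  52  53  49  54  50  48  54]
 [ 54  55  55  62  96 123 112  88  76  71  65  57  56  50  54  53  51  51]
 [ 54  51  52  56  60  73  79  75  73  83 100  94  73  62  52  49  51  53]
 [ 53  55  53  54  54  62  73  77  77  98 138 150 130  97  76  64  56  50]
 [ 54  53  56  53  54  53  64  77  98 131 165 176 169 155 134 118 102  76]]
[[145 145 145 145 145 145 145 144 145 145 145]
 [145 144 145 145 145 145 146 145 145 145 145]
 [145 145 145 145 145 145 145 145 145 145 145]
 [145 145 145 146 152 151 146 145 145 145 144]
 [145 145 1
[... 889 characters left out ...]
57  57  76 121 119 110 113 139 150 151]
 [ 58  56  57  76 122 120 115 133 168 160 163]
 [ 56  56  56  69 107 120 122 140 160 149 151]
 [ 55  55  54  60  81 103 112 120 124 122 122]
 [ 54  54  56  56  60  74  81  83  84  84  84]
 [ 55  54  55  55  56  58  60  59  58  59  59]
 [ 56  56  54  54  56  56  56  55  56  57  54]]
pin top [573.64861142 142.39487433 185.05621358] [572.49765229 141.51616553 190.        ] [566.15073261 145.10466738 190.        ]
[231.60824031 191.28878613] [208.88578984 186.04137655]
[234.04481138 195.34111149] [210.19201716 204.21267543]
[233.33291321 192.14609044] [211.05597205 186.05904331]
shift [ 1.9756 -1.7415  0.0662] turn [ 1.000e-04  0.000e+00 -4.624e-01] t 1.05
```

>>> {"op": "send_rows", "data": {"moves": [[-1,[0.98,-0.85,-0.03],[0,0,-0.25]],[-1,[0.98,-0.85,-0.03],[0,0,-0.25]],[-1,[0.98,-0.85,-0.03],[0,0,-0.25]],[-1,[0.98,-0.85,-0.03],[0,0,-0.25]],[-1,[0.98,-0.85,-0.03],[0,0,-0.25]],[-1,[0.98,-0.85,-0.03],[0,0,-0.25]],[-1,[0.98,-0.85,-0.03],[0,0,-0.25]],[-1,[0.98,-0.85,-0.03],[0,0,-0.25]]], "newtons": 40}}

```text
time: 2.05
position: [380.1, -210.7, 313.1]
orientation: [0.001, 0.937, 0.35, -0.0]
contact_force: [-0.7, -0.4, -0.1]
gripper_width: 1.001
grasp_force: 0.0
```

```bash
python3 -c "
from h import *
go((573,142,240),64)"
```

```text
shift [ 1.2567 -0.4653  0.0623] turn [ 0.0004  0.0006 -0.2554] t 2.05
```

>>> {"op": "send_rows", "data": {"moves": [[-1,[0.98,-0.36,0.0],[0,0,-0.2]],[-1,[0.98,-0.36,0.0],[0,0,-0.2]],[-1,[0.98,-0.36,0.0],[0,0,-0.255]],[-1,[0.98,-0.36,0.0],[0,0,-0.255]],[-1,[0.98,-0.36,0.0],[0,0,-0.255]],[-1,[0.98,-0.36,0.0],[0,0,-0.255]],[-1,[0.98,-0.36,0.0],[0,0,-0.255]]]}}

```text
time: 2.92
position: [531.6, 61.2, 312.3]
orientation: [0.0, 0.849, 0.528, -0.001]
contact_force: [0.1, 0.7, 0.1]
gripper_width: 1.002
grasp_force: 0.0
```

```bash
python3 -c "
from h import *
go((573,142,177),64)"
```

```text
shift [0.3031 0.0051 0.2705] turn [-0.0004  0.0013 -0.0027] t 2.925
```

>>> {"op": "send_rows", "data": {"moves": [[-1,[0.303,0.005,0.0],[0,0,0]],[-1,[0.303,0.005,0.0],[0,0,0]],[-1,[0.303,0.005,0.13],[0,0,0]],[-1,[0.303,0.005,0.27],[0,0,0]],[-1,[0.303,0.005,0.27],[0,0,0]],[-1,[0.303,0.005,0.27],[0,0,0]]]}}

```text
time: 3.68
position: [573.8, 142.4, 233.4]
orientation: [0.001, 0.849, 0.528, 0.001]
contact_force: [-0.3, 0.1, 0.5]
gripper_width: 1.007
grasp_force: 0.0
```

Run:
```python
from h import *
a=robot.get_image("scene")[110:270,150:310]; b=robot.get_image("top")[130:290,190:350]
cv2.imwrite("pics/g1.png",cv2.resize(np.hstack([a,b]),None,fx=2.5,fy=2.5,interpolation=2))
go((573,142,177),64)
```

```text
shift [-0.0051 -0.0019  0.0106] turn [ 0.0023 -0.0013 -0.0027] t 3.775
```

View pics/g1.png

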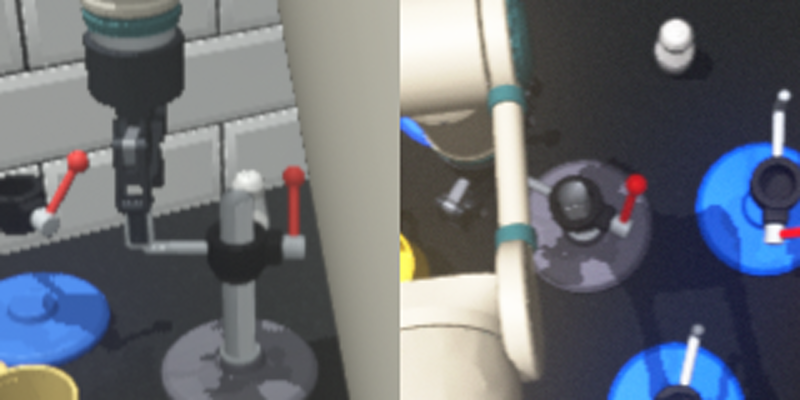

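The left half (scene) shows the fingers standing round the pin, so I close.

>>> {"op": "send_rows", "data": {"moves": [[1,[0,0,0],[0,0,0]],[1,[0,0,0],[0,0,0]],[1,[0,0,0],[0,0,0]],[1,[0,0,0],[0,0,0]],[1,[0,0,0],[0,0,0]],[1,[0,0,0],[0,0,0]],[1,[0,0,0],[0,0,0]],[1,[0,0,0],[0,0,0]]], "newtons": 50}}

```text
time: 4.78
position: [573.8, 143.8, 232.2]
orientation: [0.001, 0.849, 0.529, 0.001]
contact_force: [4.1, -1.6, 1.1]
gripper_width: 0.099
grasp_force: 48.7
```

>>> {"op": "send_rows", "data": {"moves": [[1,[-0.0012,0.024,0],[0,0,0.061]],[1,[-0.0046,0.0477,0],[0,0,0.122]],[1,[-0.0103,0.071,0],[0,0,0.183]],[1,[-0.0182,0.0937,0],[0,0,0.244]],[1,[-0.0282,0.1154,0],[0,0,0.306]],[1,[-0.0403,0.1362,0],[0,0,0.367]],[1,[-0.0544,0.1556,0],[0,0,0.428]],[1,[-0.0702,0.1737,0],[0,0,0.489]]]}}

```text
time: 5.78
position: [612.3, 104.7, 232.3]
orientation: [-0.002, 0.985, 0.171, 0.003]
contact_force: [7.0, 5.5, -1.0]
gripper_width: 0.099
grasp_force: 48.7
```

Run:
```python
from h import *
s=robot.read_state(); print(s["contact_force"],s["position"],s["ft_torque"],s["grasp_force"])
A=robot.get_image("scene"); B=robot.get_image("top"); cv2.imwrite("pics/A2.png",A); cv2.imwrite("pics/B2.png",B)
a=A[140:260,200:320]; b=B[150:270,220:340]
cv2.imwrite("pics/g2.png",cv2.resize(np.hstack([a,b]),None,fx=3.3,fy=3.3,interpolation=2))
for n in("collar","screw_head","lever_knob"):
  for c in("scene","top"): print(n,c,[(round(d["confidence"],2),np.round(d["location"],1)) for d in robot.tip_of(n,c)])
go((573,142,177),64)
```

```text
[ 6.97924189  5.5196438  -0.97674652] [612.28077502 104.69300447 232.29219401] [ 0.76086858 -1.00190074  0.03567763] 48.65813076496124
collar scene [(0.86, array([243.8, 207.7])), (0.65, array([156.1, 188.4])), (0.31, array([215.5, 182.2]))]
collar top [(0.96, array([302.6, 294.9])), (0.74, array([339.8, 205.4])), (0.62, array([264.9, 211.4])), (0.56, array([206., 146.]))]
screw_head scene [(0.97, array([167.9, 198.2])), (0.67, array([264. , 214.5]))]
screw_head top [(0.88, array([291.9, 312.8])), (0.69, array([204.3, 165.7])), (0.68, array([338.1, 221.9])), (0.62, array([268. , 229.7]))]
lever_knob scene [(0.62, array([268.8, 190.9])), (0.6, array([180.4, 173.9])), (0.49, array([247.3, 195. ])), (0.47, array([365.8, 241.1])), (0.2, array([217. , 181.7]))]
lever_knob top [(0.71, array([280.8, 218.2])), (0.71, array([312.6, 318. ])), (0.54, array([358.2, 222. ])), (0.42, array([219.9, 158.5])), (0.22, array([263.2, 212.1]))]
shift [-0.0812 -0.1645  0.004 ] turn [ 0.0007 -0.0044 -0.491 ] t 6.175
```

View pics/g2.png

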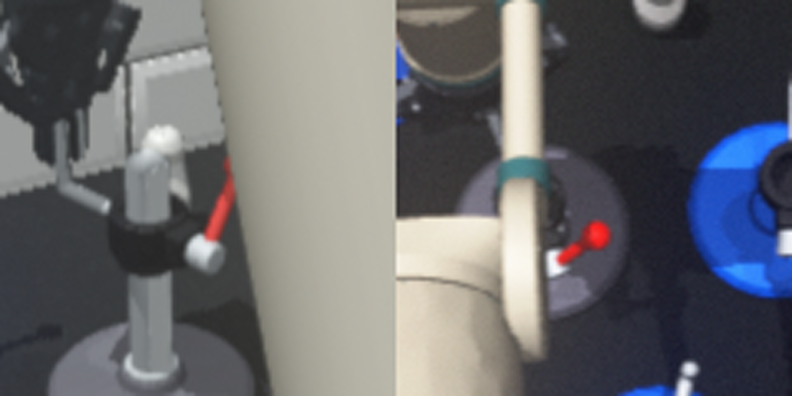

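>>> {"op": "send_rows", "data": {"moves": [[1,[0.001,0.024,0],[0,0,0.06]],[1,[0.002,0.0485,0],[0,0,0.122]],[1,[0.002,0.0485,0],[0,0,0.122]],[1,[0.002,0.0485,0],[0,0,0.122]]]}}

```text
time: 6.68
position: [617.3, 89.8, 232.2]
orientation: [-0.001, 0.997, 0.077, 0.002]
contact_force: [5.5, 0.1, 0.5]
gripper_width: 0.099
grasp_force: 48.9
```

Run:
```python
from h import *
s=robot.read_state(); p=s["position"]; d=p[:2]-[543.3,75.2]
print(s["contact_force"],p,"pin angle",np.degrees(np.arctan2(d[1],d[0])),np.hypot(*d))
print("screw earlier",tri((262.7,216.7),(268.2,229.4)))
A=robot.get_image("scene"); B=robot.get_image("top"); cv2.imwrite("pics/A3.png",A); cv2.imwrite("pics/B3.png",B)
for n in("collar","screw_head","lever_knob"):
  for c in("scene","top"): print(n,c,[(round(d["confidence"],2),np.round(d["location"],1)) for d in robot.tip_of(n,c)])
```

```text
[5.48725888 0.13627252 0.47112204] [617.2574241   89.76969747 232.22685401] pin angle 11.144624573190233 75.37888739112276
screw earlier [498.63993565  55.12255204 138.8223096 ]
collar scene [(0.7, array([243.5, 208.3]))]
collar top [(0.77, array([298.6, 293.1])), (0.77, array([339.9, 205.2])), (0.74, array([203.2, 145.6])), (0.58, array([263.7, 210.4]))]
screw_head scene [(0.74, array([257.9, 220.9])), (0.57, array([170.1, 195.4]))]
screw_head top [(0.84, array([293.2, 315.7])), (0.59, array([337.6, 223.2])), (0.58, array([203.1, 164.2]))]
lever_knob scene [(0.65, array([181.9, 175. ])), (0.54, array([271., 192.])), (0.53, array([363. , 239.1]))]
lever_knob top [(0.66, array([216.8, 158. ])), (0.56, array([355.5, 220.6])), (0.49, array([309.5, 319.8])), (0.48, array([276.3, 224.1]))]
```

>>> {"op": "send_rows", "data": {"moves": [[0.2,[0,0,0],[0,0,0]],[0.2,[0,0,0],[0,0,0]],[0.2,[0,0,0],[0,0,0]],[0.2,[0,0,-0.15],[0,0,0]],[0.2,[0,0,-0.3],[0,0,0]],[0.2,[0,0,-0.3],[0,0,0]]]}}

```text
time: 7.82
position: [617.3, 88.8, 326.2]
orientation: [0.0, 0.997, 0.077, 0.004]
contact_force: [0.4, 0.5, -0.3]
gripper_width: 0.403
grasp_force: 0.0
```

Run:
```python
from h import *
go((470,-130,250),10)
```

```text
shift [-0.5977  0.645   0.0699] turn [ 0.0006 -0.0051 -0.0129] t 7.825
```

>>> {"op": "send_rows", "data": {"moves": [[1,[-0.598,0.645,0.05],[0,0,0]],[1,[-0.598,0.645,0.05],[0,0,0]],[1,[-0.598,0.645,0.05],[0,0,0]],[1,[-0.598,0.645,0.05],[0,0,0]],[1,[-0.598,0.645,0.05],[0,0,0]],[1,[-0.598,0.645,0.05],[0,0,0]]]}}

```text
time: 8.57
position: [467.8, -130.3, 306.3]
orientation: [-0.001, 0.997, 0.076, -0.0]
contact_force: [0.6, -0.9, 0.1]
gripper_width: 0.005
grasp_force: 0.0
```

Run:
```python
from h import *
A=robot.get_image("scene"); B=robot.get_image("top"); cv2.imwrite("pics/A4.png",A); cv2.imwrite("pics/B4.png",B)
for n in("collar","hook_end","screw_head","lever_knob"):
  for c in("scene","top"): print(n,c,[(round(d["confidence"],2),np.round(d["location"],1)) for d in robot.tip_of(n,c)])
a=A[170:250,200:280]; b=B[170:250,220:300]
cv2.imwrite("pics/g4.png",cv2.resize(np.hstack([a,b]),None,fx=5,fy=5,interpolation=2))
```

```text
collar scene [(0.79, array([156.3, 189.1])), (0.78, array([246. , 209.7])), (0.61, array([315.9, 184.4])), (0.26, array([389.9, 231.8]))]
collar top [(0.82, array([260.3, 213.9])), (0.81, array([299. , 296.1])), (0.77, array([340.5, 200.1])), (0.71, array([202.9, 146.5])), (0.25, array([184.6, 229.1]))]
hook_end scene [(0.71, array([223.5, 180.5])), (0.69, array([141.2, 164.4])), (0.5, array([300.4, 153.8]))]
hook_end top [(0.8, array([305.2, 261.1])), (0.78, array([254.9, 178. ])), (0.7, array([190.7, 117.6])), (0.52, array([344.5, 168.9]))]
screw_head scene [(0.89, array([167.5, 195.7])), (0.55, array([258.2, 218.9]))]
screw_head top [(0.73, array([204. , 163.5])), (0.7, array([292.4, 312.8])), (0.67, array([263.9, 232. ])), (0.6, array([338.8, 222.3])), (0.33, array([273.3, 229. ]))]
lever_knob scene [(0.75, array([180.9, 176.2])), (0.61, array([271.8, 191.8]))]
lever_knob top [(0.57, array([219. , 159.9])), (0.55, array([275.4, 223.4]))]
```

View pics/g4.png

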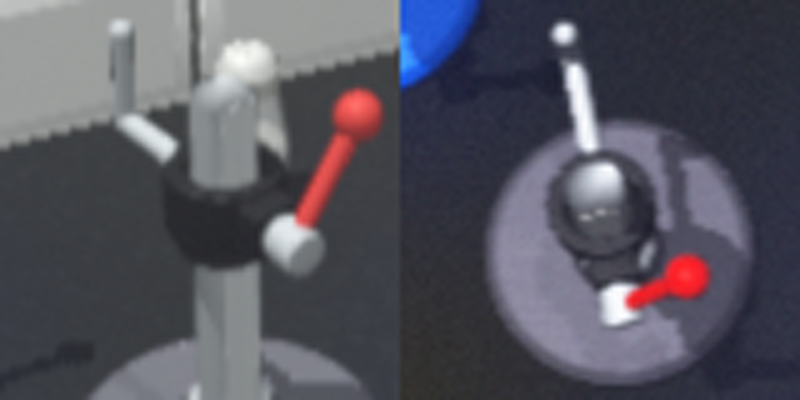

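Run:
```python
from h import *
g=cv2.imread("pics/B4.png"); a=cv2.imread("pics/A4.png")
def red(im,x0,x1,y0,y1):
    im=im.astype(int); m=(im[...,2]-np.maximum(im[...,1],im[...,0])>60); y,x=np.nonzero(m); k=(x>=x0)&(x<x1)&(y>=y0)&(y<y1); return x[k],y[k]
h=tri((224.4,175.4),(252.8,176.6)); s=tri((258.6,218.6),(264,230.6)); k=tri((271.4,192.8),(277.4,224.8))
print("pin top",h,"hub",s,"knob",k,"len",np.linalg.norm(k-s))
d=h-s; print("pin->hub dir",np.degrees(np.arctan2(-d[1],-d[0]))%360,np.hypot(*d[:2]))
for ang in (186,191,196):
    n=np.array([np.cos(np.radians(ang)),np.sin(np.radians(ang)),0]); t=np.array([-n[1],n[0],0]); c=np.array([543.3,75.2,140])
    K=c+48*n+60*(np.cos(np.radians(50))*t+np.sin(np.radians(50))*np.array([0,0,1]))
    print(ang,[(proj(q,c-75*n+[0,0,50]).round(1),proj(q,c+48*n).round(1),proj(q,K).round(1)) for q in("scene","top")],K.round(1))
```

```text
pin top [615.48678219  89.9298344  185.117994  ] hub [495.95854161  65.36632516 138.81136904] knob [502.94252433  32.52421409 188.37372825] len 59.864912301639116
pin->hub dir 191.61282566563042 122.02608853331905
186 [(array([226.6, 172.2]), array([256.2, 218.8]), array([272.3, 194.5])), (array([255.8, 175.2]), array([262.2, 230.8]), array([277.8, 226.5]))] [499.6  31.8 186. ]
191 [(array([224. , 173.1]), array([257.9, 218.1]), array([273. , 193.2])), (array([253. , 175.6]), array([263.9, 230.6]), array([279.4, 224.7]))] [503.5  28.2 186. ]
196 [(array([221.5, 174. ]), array([259.5, 217.4]), array([273.5, 191.8])), (array([250.2, 176.2]), array([265.6, 230.2]), array([280.9, 222.9]))] [507.8  24.9 186. ]
```

Measured collar direction is 191.6° and the flat about 192°, so they are aligned. The pin-to-hub distance of 122 mm (123 expected) and the 60 mm lever length also check out. Next the closed fingers go over the ball.

Run:
```python
from h import *
go((503.2,30.5,203),11,grasp=73)
```

```text
shift [ 0.1962 -0.5096  0.1029] turn [-0.     -0.     -0.0233] t 9.075
```

>>> {"op": "send_rows", "data": {"moves": [[1,[0.196,-0.51,0.0],[0,0,-0.023]],[1,[0.196,-0.51,0.0],[0,0,-0.023]],[1,[0.196,-0.51,0.0],[0,0,-0.023]],[1,[0.196,-0.51,0.05],[0,0,-0.023]],[1,[0.196,-0.51,0.1],[0,0,-0.023]],[1,[0.196,-0.51,0.1],[0,0,-0.023]]]}}

```text
time: 9.82
position: [501.8, 29.1, 275.0]
orientation: [-0.0, 0.996, 0.094, -0.002]
contact_force: [-0.2, -0.6, -0.1]
gripper_width: -0.0
grasp_force: 0.0
```

Run:
```python
from h import *
A=robot.get_image("scene"); B=robot.get_image("top")
a=A[130:230,210:310]; b=B[170:270,220:320]
cv2.imwrite("pics/g5.png",cv2.resize(np.hstack([a,b]),None,fx=4,fy=4,interpolation=2))
s=robot.read_state(); print(s["position"],s["contact_force"],s["time"])
```

```text
[502.83305694  29.03174498 276.58510355] [-0.29611352 -1.01247438  0.65913149] 9.925
```

View pics/g5.png

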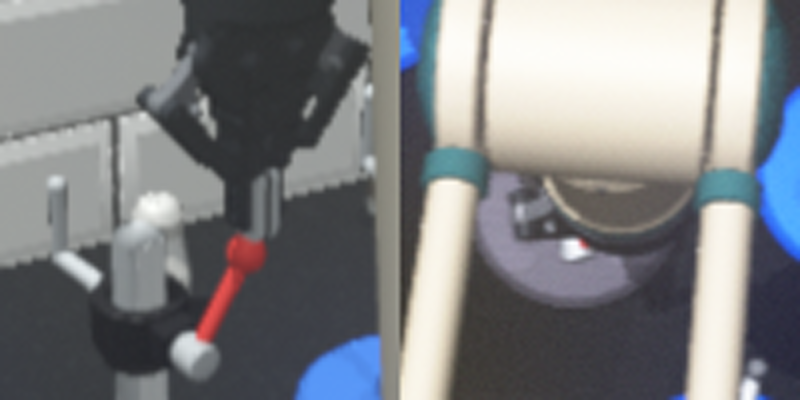

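>>> {"op": "send_rows", "data": {"moves": [[1,[0,0,0.01],[0,0,0]],[1,[0,0.004,0.017],[0,0,0]],[1,[0,0.009,0.022],[0,0,0]],[1,[0,0.013,0.027],[0,0,0]],[1,[0,0.017,0.032],[0,0,0]],[1,[0,0.02,0.037],[0,0,0]],[1,[0,0.023,0.042],[0,0,0]],[1,[0,0.025,0.045],[0,0,0]]]}}

```text
time: 10.92
position: [505.1, 20.6, 265.8]
orientation: [0.003, 0.995, 0.095, 0.002]
contact_force: [-2.7, -5.7, 11.8]
gripper_width: 0.002
grasp_force: 6.0
```

Run:
```python
from h import *
A=robot.get_image("scene"); cv2.imwrite("pics/A6.png",A)
a=A[150:230,220:300]
cv2.imwrite("pics/g6.png",cv2.resize(a,None,fx=6,fy=6,interpolation=2))
s=robot.read_state(); print(s["position"],s["contact_force"],s["grasp_force"])
```

```text
[505.16731365  20.4360736  265.68577222] [-2.98220243 -4.62419715 12.31448027] 5.6244465708732605
```

View pics/g6.png

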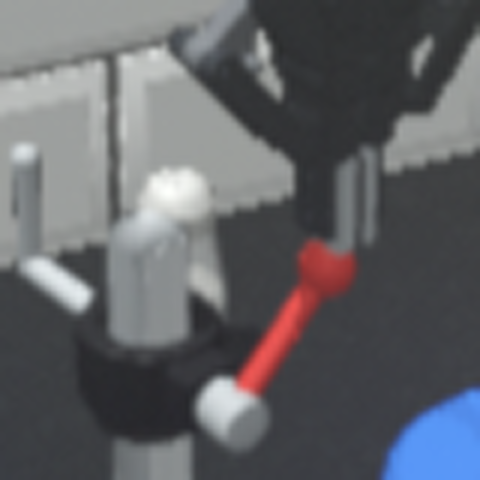

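The tips sit about 4 mm too far out: the ball is under the inner finger only and pushes the tool sideways. I lift a little, shift inward and go down along the arc.

>>> {"op": "send_rows", "data": {"moves": [[1,[0,0,-0.02],[0,0,0]],[1,[0,-0.012,-0.02],[0,0,0]],[1,[0,-0.012,-0.005],[0,0,0]],[1,[0,-0.003,0.003],[0,0,0]],[1,[0,0.002,0.009],[0,0,0]],[1,[0,0.007,0.016],[0,0,0]],[1,[0,0.011,0.022],[0,0,0]]]}}

```text
time: 11.85
position: [505.6, 18.3, 257.6]
orientation: [0.002, 0.995, 0.095, 0.001]
contact_force: [-1.9, -4.8, 7.6]
gripper_width: 0.001
grasp_force: 4.0
```

>>> {"op": "send_rows", "data": {"moves": [[1,[-0.002,0.007,0.005],[0,0,0]],[1,[-0.003,0.012,0.011],[0,0,0]],[1,[-0.003,0.016,0.017],[0,0,0]],[1,[-0.003,0.02,0.023],[0,0,0]],[1,[-0.003,0.024,0.029],[0,0,0]]]}}

```text
time: 12.48
position: [506.8, 11.3, 248.9]
orientation: [0.001, 0.995, 0.095, 0.002]
contact_force: [0.5, -3.2, 5.8]
gripper_width: -0.004
grasp_force: 3.1
```

>>> {"op": "send_rows", "data": {"moves": [[1,[0,0.006,0.006],[0,0,0]],[1,[0,0.01,0.012],[0,0,0]],[1,[0,0.013,0.018],[0,0,0]]]}}

```text
time: 12.85
position: [507.5, 7.9, 243.2]
orientation: [0.001, 0.995, 0.095, 0.002]
contact_force: [1.7, -2.1, 5.5]
gripper_width: -0.0
grasp_force: 2.6
```

>>> {"op": "send_rows", "data": {"moves": [[1,[0,0.004,0.006],[0,0,0]],[1,[0,0.007,0.012],[0,0,0]],[1,[0,0.01,0.018],[0,0,0]],[1,[0,0.013,0.024],[0,0,0]]]}}

```text
time: 13.35
position: [507.9, 4.4, 235.7]
orientation: [0.0, 0.995, 0.095, 0.001]
contact_force: [4.4, -2.6, 5.2]
gripper_width: 0.001
grasp_force: 2.3
```

>>> {"op": "send_rows", "data": {"moves": [[1,[0,0,-0.03],[0,0,0]],[1,[0,0,-0.1],[0,0,0]],[1,[0,0,-0.1],[0,0,0]]]}}

```text
time: 13.72
position: [506.4, 5.0, 266.0]
orientation: [-0.0, 0.995, 0.095, -0.0]
contact_force: [0.6, 0.2, 0.6]
gripper_width: 0.003
grasp_force: 0.0
```

Run:
```python
from h import *
A=robot.get_image("scene"); cv2.imwrite("pics/A7.png",A); B=robot.get_image("top"); cv2.imwrite("pics/B7.png",B)
a=A[160:240,210:290]; b=B[170:250,220:300]
cv2.imwrite("pics/g7.png",cv2.resize(np.hstack([a,b]),None,fx=5,fy=5,interpolation=2))
s=robot.read_state(); print(s["position"],s["contact_force"],s["grasp_force"],s["time"])
for n in("screw_head","lever_knob","hook_end"): print(n,[(round(d["confidence"],2),np.round(d["location"],1)) for d in robot.tip_of(n,"scene")])
```

```text
[505.88140125   4.93464276 264.68600826] [-0.1669867   0.16912031  0.49626254] 0.0 13.825
screw_head [(0.96, array([259.3, 218.4])), (0.66, array([168.4, 198.8]))]
lever_knob [(0.79, array([280.6, 202.3])), (0.54, array([181. , 178.2])), (0.24, array([161. , 278.5]))]
hook_end [(0.8, array([222.5, 181. ])), (0.6, array([138.3, 163.8]))]
```

View pics/g7.png

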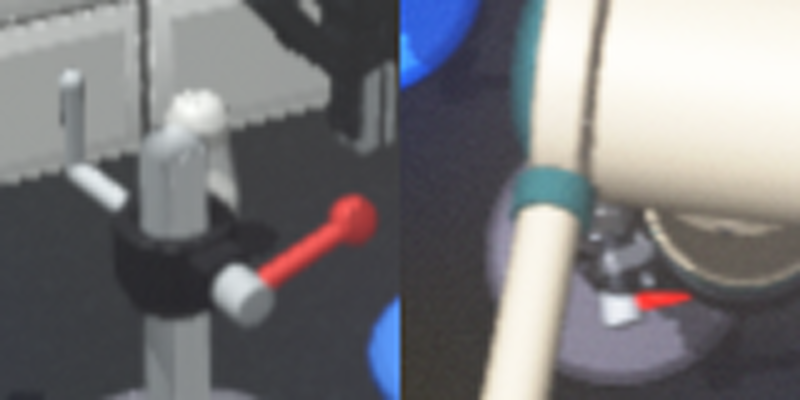

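Run:
```python
from h import *
a=cv2.imread("pics/A4.png",0); b=cv2.imread("pics/A7.png",0)
for nm,(x,y,w,h) in {"pin":(217,171,14,24),"hub":(250,208,16,18)}.items():
    t=cv2.resize(a[y:y+h,x:x+w],None,fx=8,fy=8,interpolation=2); r=cv2.resize(b[y-4:y+h+4,x-4:x+w+4],None,fx=8,fy=8,interpolation=2)
    m=cv2.matchTemplate(r,t,cv2.TM_CCOEFF_NORMED); _,v,_,l=cv2.minMaxLoc(m); print(nm,round(v,3),(np.array(l)-32)/8)
n=np.array([np.cos(np.radians(191.3)),np.sin(np.radians(191.3)),0]); t=np.array([-n[1],n[0],0]); c=np.array([543.3,75.2,140])
for be in (17,15,13,11,9):
    K=c+48*n+60*(np.cos(np.radians(be))*t+np.sin(np.radians(be))*np.array([0,0,1])); print(be,K.round(1),proj("scene",K).round(1))
go((507.8,8,170),11,grasp=73)
```

```text
pin 0.986 [ 0.    -0.125]
hub 0.923 [0. 0.]
17 [507.5   9.5 157.5] [279.9 201.7]
15 [507.6   9.  155.5] [280.1 202.4]
13 [507.7   8.5 153.5] [280.2 203.1]
11 [507.8   8.  151.4] [280.4 203.9]
9 [507.8   7.7 149.4] [280.5 204.6]
shift [ 0.0076 -0.0094  0.0716] turn [-0.0006  0.0016 -0.001 ] t 13.975
```

>>> {"op": "send_rows", "data": {"moves": [[1,[0.0076,-0.0195,0.04],[0,0,0]],[1,[0.0076,-0.0195,0.08],[0,0,0]],[1,[0.0076,-0.0195,0.095],[0,0,0]],[1,[0.0076,-0.019,0.1],[0,0,0]],[1,[0.0076,-0.0175,0.106],[0,0,0]],[1,[0.0076,-0.016,0.112],[0,0,0]],[1,[0.0076,-0.014,0.118],[0,0,0]]]}}

```text
time: 14.85
position: [508.3, 9.1, 230.2]
orientation: [0.0, 0.995, 0.095, 0.0]
contact_force: [-1.4, 0.1, 4.4]
gripper_width: 0.001
grasp_force: 1.7
```

>>> {"op": "send_rows", "data": {"moves": [[1,[-0.001,0.001,0.006],[0,0,0]],[1,[-0.001,0.002,0.012],[0,0,0]],[1,[-0.001,0.003,0.018],[0,0,0]],[1,[-0.001,0.004,0.024],[0,0,0]]]}}

```text
time: 15.35
position: [508.6, 7.5, 223.1]
orientation: [0.0, 0.995, 0.095, 0.0]
contact_force: [-1.5, -1.5, 5.9]
gripper_width: 0.001
grasp_force: 2.8
```

>>> {"op": "send_rows", "data": {"moves": [[1,[-0.001,0.002,0.006],[0,0,0]],[1,[-0.002,0.003,0.012],[0,0,0]],[1,[-0.003,0.004,0.018],[0,0,0]]]}}

```text
time: 15.72
position: [508.5, 6.7, 218.0]
orientation: [-0.0, 0.995, 0.095, 0.001]
contact_force: [-1.0, 0.6, 7.1]
gripper_width: -0.001
grasp_force: 3.6
```

>>> {"op": "send_rows", "data": {"moves": [[1,[-0.001,0.001,0.006],[0,0,0]],[1,[-0.002,0.002,0.012],[0,0,0]],[1,[-0.002,0.002,0.018],[0,0,0]]]}}

```text
time: 16.1
position: [508.4, 6.3, 213.1]
orientation: [-0.0, 0.995, 0.095, 0.002]
contact_force: [-2.9, 2.2, 9.9]
gripper_width: 0.002
grasp_force: 4.5
```

>>> {"op": "send_rows", "data": {"moves": [[1,[-0.003,-0.001,0.004],[0,0,0]],[1,[-0.005,-0.002,0.008],[0,0,0]],[1,[-0.006,-0.002,0.012],[0,0,0]],[1,[-0.006,-0.002,0.012],[0,0,0]]]}}

```text
time: 16.6
position: [508.0, 6.4, 210.1]
orientation: [0.0, 0.995, 0.095, 0.004]
contact_force: [0.6, 1.9, 9.2]
gripper_width: -0.002
grasp_force: 4.4
```

Run:
```python
from h import *
for _ in range(4):
    robot.get_image("scene"); s=robot.read_state(); print(s["position"].round(1),s["contact_force"].round(1))
```

```text
[508.    6.4 210.1] [0.7 1.9 9. ]
[508.    6.4 210.1] [1.  1.  9.8]
[508.    6.4 210.1] [0.1 1.1 7.8]
[508.    6.4 210.1] [0.5 1.2 8.3]
```

>>> {"op": "send_rows", "data": {"moves": [[1,[0,-0.001,0.005],[0,0,0]],[1,[0,-0.002,0.01],[0,0,0]],[1,[0,-0.003,0.014],[0,0,0]],[1,[0,-0.003,0.014],[0,0,0]]]}}

```text
time: 17.3
position: [508.0, 6.8, 206.2]
orientation: [0.001, 0.995, 0.095, 0.004]
contact_force: [0.4, 0.3, 10.1]
gripper_width: 0.004
grasp_force: 5.2
```

```bash
cat > f.py <<'E'
from h import *
F=[]
for _ in range(5):
    robot.get_image("scene"); s=robot.read_state(); F.append(s["contact_force"])
print(s["position"].round(1),np.mean(F,0).round(2),np.std(F,0).round(1))
E
python3 f.py
```

```text
[508.    6.8 206.2] [ 0.39  0.07 10.42] [0.6 0.4 0.8]
```

>>> {"op": "send_rows", "data": {"moves": [[1,[0,-0.001,0.005],[0,0,0]],[1,[0,-0.002,0.01],[0,0,0]],[1,[0,-0.003,0.015],[0,0,0]],[1,[0,-0.003,0.015],[0,0,0]]]}}

```text
time: 18.05
position: [507.8, 7.5, 202.0]
orientation: [0.001, 0.995, 0.095, 0.004]
contact_force: [-0.6, -0.7, 11.8]
gripper_width: -0.0
grasp_force: 6.0
```

```bash
python3 f.py
```

```text
[507.9   7.5 202. ] [-0.52 -0.25 12.21] [0.4 0.4 0.4]
```

>>> {"op": "send_rows", "data": {"moves": [[1,[0,-0.001,0.004],[0,0,0]],[1,[0,-0.002,0.009],[0,0,0]],[1,[0,-0.002,0.009],[0,0,0]]]}}

```text
time: 18.68
position: [507.8, 8.0, 199.5]
orientation: [0.001, 0.995, 0.095, 0.004]
contact_force: [-0.8, -1.4, 13.4]
gripper_width: -0.001
grasp_force: 6.6
```

```bash
python3 f.py
```

```text
[507.8   8.  199.5] [-0.52 -0.82 13.38] [0.7 0.2 0.3]
```

13.4 N is firm on the flat. I let go along the arc, then lift clear.

>>> {"op": "send_rows", "data": {"moves": [[1,[0,0.001,-0.015],[0,0,0]],[1,[0,0.002,-0.03],[0,0,0]],[1,[0,0.001,-0.06],[0,0,0]],[1,[0,0,-0.12],[0,0,0]],[1,[0,0,-0.3],[0,0,0]],[1,[0,0.3,-0.35],[0,0,0]],[1,[0,0.5,-0.35],[0,0,0]],[1,[0,0.5,-0.35],[0,0,0]]]}}

```text
time: 19.92
position: [533.2, -141.2, 301.7]
orientation: [-0.0, 0.996, 0.094, -0.001]
contact_force: [-0.6, 0.7, 0.1]
gripper_width: -0.0
grasp_force: 0.0
```

Run:
```python
from h import *
A=robot.get_image("scene"); B=robot.get_image("top"); cv2.imwrite("pics/A8.png",A); cv2.imwrite("pics/B8.png",B)
a0=cv2.imread("pics/A4.png",0); b0=cv2.cvtColor(A,6)
for nm,(x,y,w,h) in {"pin":(217,171,14,24),"hub":(250,208,16,18)}.items():
    t=cv2.resize(a0[y:y+h,x:x+w],None,fx=8,fy=8,interpolation=2); r=cv2.resize(b0[y-4:y+h+4,x-4:x+w+4],None,fx=8,fy=8,interpolation=2)
    m=cv2.matchTemplate(r,t,cv2.TM_CCOEFF_NORMED); _,v,_,l=cv2.minMaxLoc(m); print(nm,round(v,3),(np.array(l)-32)/8)
a=A[160:250,205:295]; b=B[165:255,215:305]
cv2.imwrite("pics/g8.png",cv2.resize(np.hstack([a,b]),None,fx=4.4,fy=4.4,interpolation=2))
s=robot.read_state(); print(s["position"],s["contact_force"],s["time"])
```

```text
pin 0.949 [ 0.125 -0.125]
hub 0.935 [-0.125  0.125]
[ 533.29766513 -141.14718167  301.28741005] [ 0.15735537  1.05907055 -0.03519035] 20.025
```

View pics/g8.png

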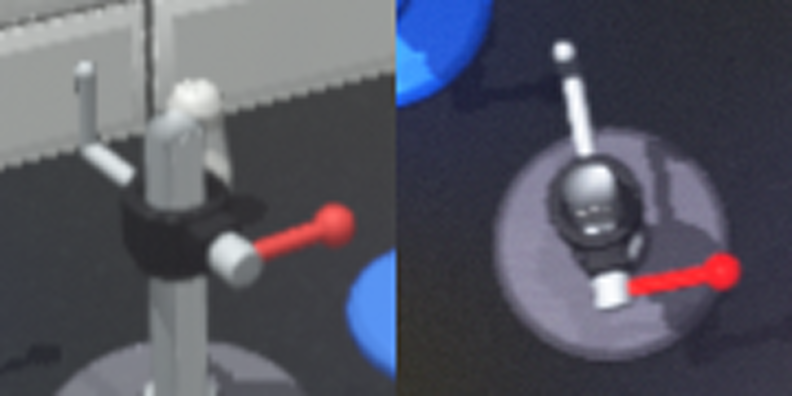

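The collar has not turned: pin and hub are within 0.2 px of before. The lever sprang back to about level (about 0.9 rad), and the robot is clear. I hand in.

```bash
python3 -c "
from bench import robot
print(robot.sign_off())"
```

```text
the job is handed in; nothing more can be done
None
```

I swung the hook arm round until the set screw faced the flat (collar at about 191.5°, flat about 192°), pressed the lever to about 13.4 N, let go, and handed the job in at about 20 s with the robot clear; no verdict came back.

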